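# Offer up the analyser's front flap and hold its hinge in line for the pin

### The arm

A 6-joint arm with a two-finger parallel gripper is mounted at the origin on the work surface. World frame = base frame: x ahead of the robot, y to its left, z up, the work surface at z = 0. Lengths are in m, angles in rad, forces in N, time in s.
With the tool pointing down it reaches from about 0.35 to 0.725 m from the base axis. Payload 4.3 kg.
Tool frame: the origin (TCP) lies at the very end of the fingers, on their centre line; the grasp point (between the pads) lies grasp_offset behind it (grasp_offset is the distance from the TCP to the grasp point, in m); z points along the fingers, y is the direction in which the jaws open and shut (so a half turn about z gives the same grasp; the last joint's range is limited). The gripper opens to 85 mm and grips with 20 to 120 N. Pads are 22 mm wide; open, the fingers measure 114 mm over their backs; the gripper's body (76 mm by 85 mm) begins 54 mm behind the grasp point. The pads swing forward as they close: fully open they stand 13 mm farther back than shut.
Start: joints at [-1.233, 0.377, 0.081, 1.274, 0, 1.46], TCP at [0.249, -0.518, 0.231] pointing down, gripper open.
Joint ranges: [-2.72, 2.72], [-0.84, 1.66], [-1.02, 1.22], [-1.77, 2.12], [-1.37, 1.28], [-3.14, 3.14]. Speed limits (rad/s): [2.57, 2.57, 3.14, 3.14, 3.14, 3.14].

### API

Orientations are given as a rotation vector (axis times angle).
In Python, from rig import * gives the robot as it stands. The module is installed in compiled form; this text tells all that it offers.
- The arm moves only by the tool send_rows, never from a script. Its arguments are lists of equal length, an entry for each row: "translation": the shift along the tool's x, y, z normalised to -1 to 1, where 1 is 100 mm, a list of three; "rot": the turn, a rotation vector about the tool's x, y, z normalised to -1 to 1, where 1 is 60 degrees, a list of three; "fingers": the gripper's target within -1 to 1 (fully open at 1, half-way at 0, shut at -1). A call has 1 to 5 rows; each row is the pose to reach, as a shift and turn from the pose measured when the call began, along the tool's axes at that moment; what a row does not reach only later rows make up. A row lasts 1/8 s, in which the tool goes at most 62.5 mm and 10.7 degrees, less where a joint would pass 70% of its speed; a pose out of reach is approached as far as the arm can. A call with a number of a shift or a turn outside -1 to 1 is refused whole. A call with a gripper value outside its range is refused whole. The fingers move at their own pace and stop on an object; the grip force is fixed at half the most. Time passes only in rows, so rows that repeat a pose let the fingers close. It gives the time, the measured TCP pose, the force and the opening at its end, in the units of the state.
- get_obs(): the state, without advancing time (a new reading comes with each control period).
- get_image(name): name is "side" or "top"; returns a dict with "frame" (420x560x3 uint8, red, green, blue), "z_map" (420x560 float32, m along the optical axis (not along the pixel's ray), 0 where there is no reading), "intrinsics" (3x3 intrinsics, pixels), "dist_coeffs" ([k1, k2, p1, p2, k3] as OpenCV has them; the pictures are not rectified), "view" (4x4, takes a point from world to camera coordinates). Camera axes: x right, y down, z forward; pixel columns grow to the right and rows downward; lengths in m; the calibration is good to about 2 mm. A picture is of the moment at which its call begins.
- close_job(): hands the job in, once; it reports no verdict.
Trained networks look in the newest picture that a camera, given by its name, has taken for a name from the list of things; names that differ only in an ending like _2 or _b are one class to them, and where a whole thing is asked for, a point or a joint stands for the part that bears it (a point fixed in the world has none). Each returns a list of dicts, best first, with "conf" (0 to 1); they miss things now and then, are a little off and sometimes report something else, mostly with a low value. They report only what shows in the picture. A call takes as long as a camera call. They do not tell look-alikes from the thing itself.
- find_in(camera, thing): "point" ([column, row] in pixels, amid what is visible of it).
- spot_point(camera, thing): "point" ([column, row] in pixels: a listed point, or the origin of a listed thing).
The state is a dict: "clock": time; "joints": joint angles; "qvel": joint speeds; "tau": joint torques, N m; "tool_pos": TCP position; "eef_rot": TCP orientation; "force": force on the tool from outside, world axes, zero at the start; "moment": the same for the moment, N m; "opening": finger opening in m.
Only numpy, scipy, OpenCV 4.12 (cv2) and the standard library are available. Lean on these libraries where they do the work, as an engineer would, in place of code of your own. Each camera call takes 0.05 s, during which the arm holds its last target. There are 200 camera calls.

### The job

Pick up the loose white flap that has one single knuckle in the middle of its hinge edge (not the one with two knuckles) and offer it up gently to the front of the analyser, so that its knuckle sits between the analyser's two fixed knuckles with all three bores in line, ready for the 6 mm hinge pin to be pushed through. The flap is to be level, right side up, sticking out from the analyser's front, held by the gripper alone and not leaning on the analyser. Finish while holding it there, steady; do not let go, do not fit the pin, and leave everything else on the bench where it is.

Things in the scene. Friction and masses are not known exactly. Their poses are not given: they have to be found in the camera images.
- flap: The loose flap to offer up, lying right side up. White plate 90 (x) x 140 (y) x 8 mm; on its top a centred finger bar 14 mm thick (x), 60 long (y), its top 36 mm above the underside. In the middle of the +x edge one aluminium knuckle: barrel 18 mm in diameter, 30 long, 10 mm bore along y, on a 28 mm wide tongue. About 0.16 kg, balanced near the bar. Origin: centre of plate underside, z up.
- flap_bore (a point): Centre of the flap's bore, midway along its knuckle: at (60, 0, 9) mm in the flap's frame, axes as the flap's.
- analyser: Fixed low white box 240 (x) x 280 (y) x 100 mm, screen and keys on top. Origin: centre of underside, on the bench; its front is its -x face, turned to the robot. On the front two fixed aluminium knuckles, 18 mm in diameter, 10 mm bores along y, each 20 long, from 18 to 38 mm either side of the middle: a 36 mm gap, open above, below and in front, with only the bench beneath.
- hinge_line (a point): Point on the common axis of the two fixed bores, midway in the gap: at (-135, 0, 85) mm in the analyser's frame (15 mm before its face, 85 above the bench), axes as the analyser's. In place, flap_bore is on this point, the flap's axes are parallel to these and the plate's centre is 60 mm in front (-x).
- other_flap: A flap for another instrument, to be left alone: same plate and finger bar as the right flap, but with two 30 mm knuckles, at the ends of its +x edge (30 to 60 mm either side of the middle). Lies right side up on the bench. Origin: centre of the plate's underside.
- hinge_pin: The steel hinge pin, 6 mm in diameter, 100 mm long with a 22 mm bent end, lying on the bench. Leave it. Origin: underside, near its middle.
- screwdriver: Screwdriver, about 200 mm long, lying on the bench. Leave it.
- reagent: Reagent bottle, 60 mm in diameter, 110 mm high, standing. Leave it. Origin: centre of its underside.
- jar: Jar, 50 mm in diameter, 60 mm high, standing. Leave it. Origin: centre of its underside.
- tube_rack: Grey rack with sample tubes, 200 (x) x 70 (y) x 92 mm. Leave it. Origin: centre of its underside.
- scanner: Hand barcode scanner on its foot, about 110 x 70 x 70 mm. Leave it. Origin: underside of the foot, near its middle.
- glove_carton: Cardboard carton, 120 (x) x 220 (y) x 75 mm. Leave it. Origin: centre of its underside.
Not all that is in view belongs to the job. Leave any red look-alike of the flap alone.

How it is judged:
On the way:
1. the flap is lifted clear of the bench in the gripper (height (world z) of flap above 0.03 m and contact force between the fingers and flap above 1 N), for 0.2 s.
At the end, for the whole second after the job is handed in: The gripper holds the flap still, level (within 7 degrees), right side up in front of the analyser; its bore centre within 3 mm of the fixed axis fore-and-aft and in height, within 4 mm of mid-gap, parallel within 0.08 rad, pressing on the analyser with under 2 N (x of flap_bore in the frame of hinge_line between -0.003 and 0.003 m and z of flap_bore in the frame of hinge_line between -0.003 and 0.003 m and y of flap_bore in the frame of hinge_line between -0.004 and 0.004 m and angle between the y axis of flap and the y axis of analyser, either way round below 0.08 rad and angle between flap's own z axis and vertical below 0.12 rad and x of flap in the frame of hinge_line below -0.04 m and contact force between the fingers and flap above 1 N and contact force between flap and analyser below 2 N and linear speed of flap below 0.02 m/s); the arm keeps its last pose, push and grip.
It fails at once if the flap is rammed against the analyser (over 25 N) (contact force between flap and analyser above 25 N).
It fails at once if something else on the bench is displaced by more than 30 mm (distance of any of other_flap, hinge_pin, screwdriver, reagent, jar, tube_rack, scanner, glove_carton from where it was at the start of the episode above 0.03 m).
It also fails if it takes over 45 s, if anything falls off the work surface, if the arm or the gripper's body presses on something with over 40 N, if the wrist force passes 120 N, or if a joint passes its speed limit or range.

## Working session

There is one attempt and no reset: what is moved stays moved. The work goes in short steps, Python scripts to look and compute and a tool call to move; the robot and the scene stay as the last step left them, time stands still between calls to the robot, and variables do not carry over. Pictures are saved under pics/ and viewed, about 8 in all and at most 12, crops included, and the job is handed in when it is done.

Besides the shell and the picture viewer there is one more tool, called as name(argument=value, ...) on one line, values as JSON. send_rows: Moves the arm, as the interface text tells. Its arguments: {"type":"object","properties":{"translation":{"type":"array","items":{"type":"array","items":{"type":"number"}}},"rot":{"type":"array","items":{"type":"array","items":{"type":"number"}}},"fingers":{"type":"array","items":{"type":"number"}}},"required":["translation","rot","fingers"]}

```bash
mkdir -p pics
cat > h.py <<'E'
from rig import *
import numpy as np, cv2
from scipy.spatial.transform import Rotation as R
def world(im,px,z=None):
    """pixel->world: on plane z if given, else by depth"""
    K,D,V=map(np.asarray,(im["intrinsics"],im["dist_coeffs"],im["view"]))
    n=cv2.undistortPoints(np.array(px,float).reshape(-1,1,2),K,D)[:,0]
    ray=np.c_[n,np.ones(len(n))]; Rm,t=V[:3,:3],V[:3,3]; o=-Rm.T@t; d=ray@Rm
    if z is not None: return o+d*((z-o[2])/d[:,2])[:,None]
    p=np.round(np.array(px)).astype(int).reshape(-1,2)
    return o+d*im["z_map"][p[:,1],p[:,0]][:,None]
def cloud(im):
    h,w=im["z_map"].shape; g=np.stack(np.meshgrid(np.arange(w),np.arange(h)),-1).reshape(-1,2)
    return world(im,g).reshape(h,w,3)
def save(im,name): cv2.imwrite("pics/"+name,im["frame"][...,::-1])
E
python3 - <<'E'
from h import *
print(get_obs())
for c in("top","side"):
    im=get_image(c); save(im,c+"0.png"); V=im["view"]; print(c,np.round(-V[:3,:3].T@V[:3,3],3),np.round(V[:3,:3],2).tolist())
    for t in("flap","flap_bore","hinge_line","other_flap","analyser","hinge_pin"):
        for f in(spot_point,):
            for r in f(c,t)[:3]: print(c,t,np.round(r["point"],1),round(r["conf"],2),np.round(world(im,[r["point"]])[0],3))
E
```

```text
{'clock': 0.0, 'joints': array([-1.23330542e+00,  3.78104418e-01,  7.96270301e-02,  1.27439297e+00,
        6.60857058e-06,  1.46048745e+00]), 'qvel': array([-0.00010129, -0.00178759,  0.00036015, -0.00054636,  0.00095002,
       -0.00036655]), 'tau': array([-2.51778270e-03, -4.63600659e+01,  2.69878060e+01,  2.06228485e-02,
       -2.29785128e-04,  1.13312555e-05]), 'tool_pos': array([ 0.24875027, -0.51768401,  0.2303377 ]), 'eef_rot': array([-3.06116525e+00, -6.97082190e-01,  3.58721198e-04]), 'force': array([ 0.54295303,  0.10362837, -1.23233697]), 'moment': array([ 0.03483739, -0.02436916, -0.00702535]), 'opening': 0.08515551857715797}
top [ 0.263 -0.013  1.217] [[0.06, -1.0, 0.0], [-0.97, -0.06, -0.21], [0.21, 0.01, -0.98]]
top flap [222.  176.5] 0.88 [0.61  0.19  0.038]
top flap [467.2 186.9] 0.8 [ 0.624 -0.575  0.034]
top flap [365.8 236.8] 0.79 [ 0.448 -0.261  0.034]
top flap_bore [465.7 205.6] 0.93 [ 0.57  -0.58   0.008]
top flap_bore [236.8 163.6] 0.67 [0.661 0.15  0.02 ]
top flap_bore [381.5 225.6] 0.63 [ 0.488 -0.313  0.016]
top hinge_line [308.2 185.1] 0.84 [ 0.603 -0.08
[... 331 characters left out ...]
], [-0.02, 0.73, -0.69], [0.01, -0.69, -0.73]]
side flap [294.  170.1] 0.84 [ 0.44  -0.24   0.011]
side flap [244.2 106.8] 0.78 [ 0.631 -0.588  0.008]
side flap [226.5 280.1] 0.72 [0.623 0.216 0.021]
side flap_bore [281.3 157.3] 0.84 [ 0.483 -0.302  0.012]
side flap_bore [216.  266.2] 0.82 [0.658 0.161 0.01 ]
side flap_bore [258.5 108.2] 0.62 [ 0.576 -0.581  0.009]
side hinge_line [245.8 185.5] 0.82 [ 0.588 -0.095  0.079]
side other_flap [297.7 320. ] 0.93 [0.428 0.343 0.034]
side other_flap [235.3 384.2] 0.43 [0.575 0.509 0.018]
side other_flap [292.7 169.6] 0.22 [ 0.444 -0.243  0.011]
side analyser [203.  205.2] 0.76 [0.705 0.009 0.099]
side hinge_pin [295.1 234.3] 0.65 [0.435 0.035 0.007]
```

View pics/top0.png

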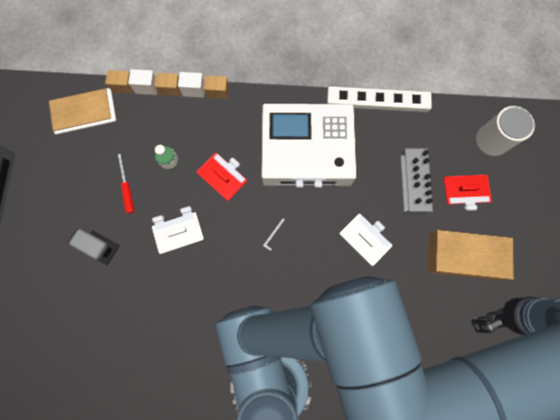

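View pics/side0.png

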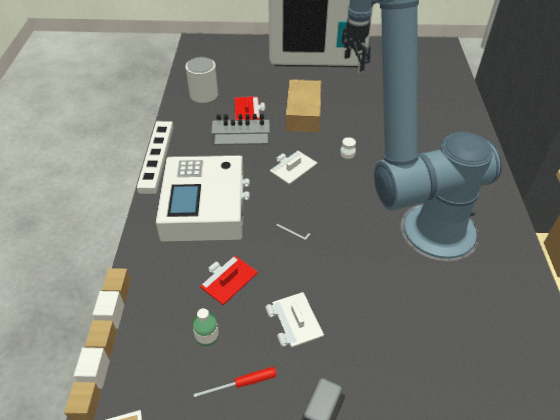

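The target is the white single-knuckle flap: top (366,238), side (293,167), with its bore towards (380,226). The red look-alikes are at top (222,176) and (467,188). The two-knuckle white flap is at top (177,235). The analyser's front knuckles are at about (308,183) in the top view. Next I'll fit the flap and analyser poses.

```bash
cat >> h.py <<'E'
def blob(im,seed,zlo,zhi,r=60,dark=110):
    """world points of bright unsaturated pixels connected to seed, in height range"""
    C=cloud(im); f=im["frame"].astype(int)
    m=(f.min(2)>dark)&(f.max(2)-f.min(2)<60)&(im["z_map"]>0)&(C[...,2]>zlo)&(C[...,2]<zhi)
    yy,xx=np.mgrid[:m.shape[0],:m.shape[1]]; m&=(abs(xx-seed[0])<r)&(abs(yy-seed[1])<r)
    m=cv2.morphologyEx(m.astype(np.uint8),cv2.MORPH_OPEN,np.ones((3,3)))
    n,L,S,_=cv2.connectedComponentsWithStats(m); k=1+np.argmax(S[1:,4])
    return L==k,C
def rect(im,mask,z):
    c=max(cv2.findContours(mask.astype(np.uint8),0,1)[0],key=cv2.contourArea)[:,0].astype(float)
    w=world(im,c,z)[:,:2]; (x,y),s,a=cv2.minAreaRect((w*1000).astype(np.float32)); return np.round([x,y,*s,a],1)
E
python3 - <<'E'
from h import *
T,S=get_image("top"),get_image("side")
for n,im,sf,sa in(("top",T,(366,238),(308,145)),("side",S,(293,167),(203,190))):
    m,C=blob(im,sf,-.02,.06,35); q=C[m]
    print(n,"flap",m.sum(),rect(im,m,.008),"zmed",np.median(q[:,2]))
    c=np.median(q[:,:2],0)
    # bar: points high, near
    d=np.hypot(*(C[...,:2]-c).transpose(2,0,1)); b=C[(d<.06)&(C[...,2]>.026)&(C[...,2]<.05)]
    print(" bar",len(b),b.mean(0).round(4)); 
    u,s,vt=np.linalg.svd(b[:,:2]-b[:,:2].mean(0)); print(" bar dir",np.degrees(np.arctan2(vt[0,1],vt[0,0])),s/np.sqrt(len(b)))
    m,C=blob(im,sa,.085,.115,75); q=C[m]
    m2=cv2.morphologyEx(m.astype(np.uint8),cv2.MORPH_CLOSE,np.ones((25,25)))
    print(" analyser",m.sum(),rect(im,m2,.1),"z",np.median(q[:,2]))
    print(" near jar",[ (t,np.round(world(im,[r["point"]])[0],3),round(r["conf"],2)) for t in("jar","glove_carton","tube_rack") for r in find_in(n,t)[:1]])
def crop(im,x,y,w,h,k): return cv2.resize(im["frame"][y:y+h,x:x+w,::-1],None,fx=k,fy=k,interpolation=cv2.INTER_CUBIC)
cv2.imwrite("pics/crop0.png",np.vstack([crop(T,250,95,160,75,5)[:0],crop(T,255,170,150,100,4),crop(S,190,145,150,50,4)]))
E
```

```text
top flap 1519 [ 453.5 -274.1  145.3  119.7   47.8] zmed 0.009172383059337763
 bar 107 [ 0.4453 -0.2657  0.0361]
 bar dir -132.35897879956514 [0.01733468 0.00444725]
 analyser 5924 [709.  -70.9 262.3 279.    3.5] z 0.10086011101008918
 near jar [('glove_carton', array([ 0.407, -0.556,  0.076]), 0.56), ('tube_rack', array([ 0.609, -0.398,  0.095]), 0.64)]
side flap 892 [ 452.5 -271.5  146.6  124.6   47.4] zmed 0.008457717830738676
 bar 78 [ 0.4437 -0.2596  0.0335]
 bar dir 47.70658305614056 [0.018629   0.00482734]
 analyser 4531 [708.9 -58.5 260.3 290.5   3. ] z 0.09983320329415113
 near jar [('jar', array([ 0.257, -0.313,  0.047]), 0.72), ('glove_carton', array([ 0.417, -0.524,  0.075]), 0.84), ('tube_rack', array([ 0.634, -0.386,  0.066]), 0.59)]Traceback (most recent call last):
  File "<stdin>", line 16, in <module>
    return _nx.concatenate(arrs, 0, dtype=dtype, casting=casting)
           ~~~~~~~~~~~~~~~^^^^^^^^^^^^^^^^^^^^^^^^^^^^^^^^^^^^^^^
ValueError: all the input array dimensions except for the concatenation axis must match exactly, but along dimension 1, the array at index 0 has size 800 and the array at index 1 has size 600
```

```bash
cat >> h.py <<'E'
def cmd(p,yaw):
    """normalised tool-frame shift/turn to bring TCP to p, tool down, tool y at yaw (deg)"""
    o=get_obs(); R0=R.from_rotvec(o["eef_rot"]); a=np.radians(yaw)
    y=np.array([np.cos(a),np.sin(a),0]); z=np.array([0,0,-1.]); Rt=R.from_matrix(np.c_[np.cross(y,z),y,z])
    return np.round(R0.inv().apply(np.array(p)-o["tool_pos"])/.1,3), np.round((R0.inv()*Rt).as_rotvec()/np.radians(60),3)
def proj(im,P):
    V=np.asarray(im["view"]); return cv2.projectPoints(np.array(P,float),cv2.Rodrigues(V[:3,:3])[0],V[:3,3],np.asarray(im["intrinsics"]),np.asarray(im["dist_coeffs"]))[0][:,0]
E
python3 - <<'E'
from h import *
import rig
print([n for n in dir(rig) if n[0]!='_'], getattr(rig,"grasp_offset",None))
print(cmd([.444,-.265,.13],-42.3))
E
```

```text
['MotionError', 'close_job', 'find_in', 'get_image', 'get_obs', 'grasp_offset', 'spot_point'] 0.0187
(array([ 2.855, -1.439,  1.013]), array([-0.   ,  0.   , -0.367]))
```

send_rows(translation=[[0.5, -0.25, 0], [0.98, -0.5, 0]], rot=[[0, 0, -0.1], [0, 0, -0.2]], fingers=[0.3, 0.0])

```text
clock: 1.35
tool_pos: [0.3162, -0.4302, 0.2312]
eef_rot: [2.972, 1.016, 0.001]
force: [0.3, 0.3, -0.2]
opening: 0.052
```

```bash
python3 -c "
from h import *
print(cmd([.444,-.265,.13],-42.3),get_obs()['opening'])"
```

```text
(array([ 2.022, -0.524,  1.013]), array([ 0.   , -0.   , -0.166])) 0.051957506438119035
```

send_rows(translation=[[0.5, -0.1, 0.1], [0.95, -0.2, 0.3], [0.95, -0.2, 0.4]], rot=[[0, 0, -0.08], [0, 0, -0.166], [0, 0, -0.166]], fingers=[0, 0, 0])

```text
clock: 1.72
tool_pos: [0.3802, -0.3535, 0.1904]
eef_rot: [-2.869, -1.277, -0.001]
force: [-0.5, -0.1, -0.1]
opening: 0.0427
```

```bash
python3 -c "
from h import *
print(cmd([.444,-.265,.13],-42.3),get_obs()['opening'])"
```

```text
(array([ 1.084, -0.117,  0.605]), array([-0.001, -0.001,  0.005])) 0.042723565143585336
```

send_rows(translation=[[0.5, -0.06, 0.3], [1.0, -0.11, 0.6], [1.0, -0.11, 0.6], [1.0, -0.11, 0.6]], rot=[[0, 0, 0], [0, 0, 0], [0, 0, 0], [0, 0, 0]], fingers=[0, 0, 0, 0])

```text
clock: 2.22
tool_pos: [0.4388, -0.2728, 0.1308]
eef_rot: [-2.87, -1.276, 0.0]
force: [0.1, 0.1, -0.7]
opening: 0.0427
```

Run:
```python
from h import *
print(cmd([.444,-.265,.011],-42.3),get_obs()['opening'])
T,S=get_image("top"),get_image("side")
crop=lambda im,x,y,w,h,k: cv2.resize(im["frame"][y:y+h,x:x+w,::-1],None,fx=k,fy=k,interpolation=cv2.INTER_CUBIC)
cv2.imwrite("pics/c1.png",np.hstack([crop(T,310,190,100,100,4),crop(S,240,115,100,100,4)]))
```

```text
(array([ 0.093, -0.013,  1.198]), array([-0.   , -0.   ,  0.004])) 0.04265496413474329
```

View pics/c1.png

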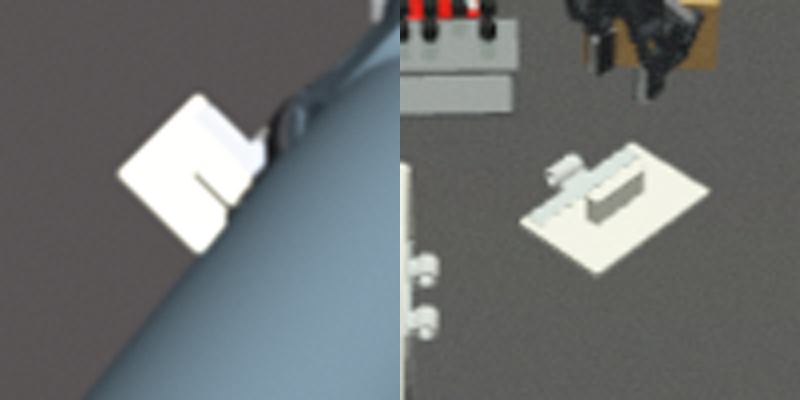

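Top view: the gripper is hidden behind the arm, which clears the flap. Side view: the fingers straddle at about (302,133), and their offset from the flap at (293,168) fits a 130 mm height. Descending.

send_rows(translation=[[0.05, -0.01, 0.4], [0.09, -0.01, 0.75], [0.09, -0.01, 0.95], [0.09, -0.01, 1.0], [0.09, -0.01, 1.0]], rot=[[0, 0, 0], [0, 0, 0], [0, 0, 0], [0, 0, 0], [0, 0, 0]], fingers=[0, 0, 0, 0, 0])

```text
clock: 2.95
tool_pos: [0.4446, -0.2675, 0.0322]
eef_rot: [2.871, 1.272, 0.002]
force: [1.2, 0.8, 0.1]
opening: 0.0429
```

Run:
```python
from h import *
print(cmd([.444,-.265,.012],-42.3),get_obs()['opening'])
S=get_image("side")
P=get_obs()["tool_pos"]; print(proj(S,[P,[.444,-.265,.036]]))
crop=lambda im,x,y,w,h,k: cv2.resize(im["frame"][y:y+h,x:x+w,::-1],None,fx=k,fy=k,interpolation=cv2.INTER_CUBIC)
cv2.imwrite("pics/c2.png",crop(S,240,115,100,80,6))
```

```text
(array([ 0.014, -0.022,  0.202]), array([ 0.002, -0.   ,  0.001])) 0.042883032999749826
[[292.55987257 159.72115245]
 [292.87405235 159.47496714]]
```

View pics/c2.png

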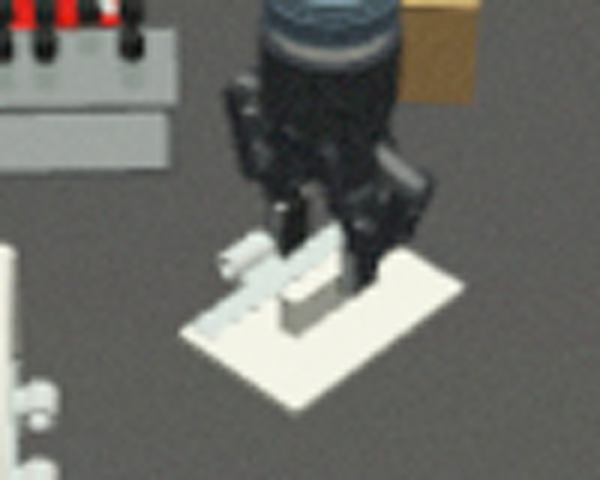

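The fingers straddle the bar: finger ends are at crop (290,245) and (365,280), bar centre at about (318,268). Going down and closing.

send_rows(translation=[[0.01, -0.02, 0.12], [0.01, -0.02, 0.2], [0.01, -0.02, 0.2], [0.01, -0.02, 0.2], [0.01, -0.02, 0.2]], rot=[[0, 0, 0], [0, 0, 0], [0, 0, 0], [0, 0, 0], [0, 0, 0]], fingers=[0, 0, -0.5, -1, -1])

```text
clock: 3.62
tool_pos: [0.4442, -0.2654, 0.0126]
eef_rot: [2.87, 1.272, 0.003]
force: [-0.3, -0.6, -1.3]
opening: 0.013
```

send_rows(translation=[[0, 0, 0], [0, 0, 0], [0, 0, 0]], rot=[[0, 0, 0], [0, 0, 0], [0, 0, 0]], fingers=[-1, -1, -1])

```text
clock: 4.0
tool_pos: [0.4442, -0.2654, 0.0126]
eef_rot: [2.87, 1.272, 0.003]
force: [-0.0, -0.5, -1.4]
opening: 0.0131
```

send_rows(translation=[[0, 0, -0.2], [0, 0, -0.5], [0, 0, -0.8], [0, 0, -1.0], [0, 0, -1.0]], rot=[[0, 0, 0], [0, 0, 0], [0, 0, 0], [0, 0, 0], [0, 0, 0]], fingers=[-1, -1, -1, -1, -1])

```text
clock: 4.62
tool_pos: [0.4452, -0.2662, 0.1141]
eef_rot: [2.867, 1.271, 0.006]
force: [-0.5, -0.6, -1.6]
opening: 0.0131
```

Run:
```python
from h import *
T,S=get_image("top"),get_image("side")
print(get_obs()["opening"])
# analyser pose: top-face edges by fit, using strict upper height band; knuckles from cloud
for n,im,sa in(("top",T,(308,145)),("side",S,(203,190))):
    m,C=blob(im,sa,.094,.108,75)
    m2=cv2.morphologyEx(m.astype(np.uint8),cv2.MORPH_CLOSE,np.ones((25,25)))
    m3=cv2.morphologyEx(m2,cv2.MORPH_OPEN,np.ones((25,25)))
    print(n,rect(im,m2,.1),rect(im,m3,.1))
    r=rect(im,m3,.1); 
    f=im["frame"].astype(int); c=np.array([.705,-.068]); a=np.radians(3.3)
    q=(C[...,:2]-c)@np.array([[np.cos(a),-np.sin(a)],[np.sin(a),np.cos(a)]])
    k=(q[...,0]<-.124)&(q[...,0]>-.16)&(abs(q[...,1])<.07)&(C[...,2]>.08)&(C[...,2]<.1)
    print(" knuckle pts",k.sum(),C[k].mean(0).round(4) if k.any() else "", (np.percentile(q[k],[2,98],axis=0)*1000).round(1).tolist() if k.any() else "")
    for r in spot_point(n,"hinge_line")[:2]: print(" hinge",r["point"],round(r["conf"],2),world(im,[r["point"]],.085).round(4))
crop=lambda im,x,y,w,h,k: cv2.resize(im["frame"][y:y+h,x:x+w,::-1],None,fx=k,fy=k,interpolation=cv2.INTER_CUBIC)
cv2.imwrite("pics/c3.png",np.vstack([crop(T,250,95,120,100,5),np.zeros((1,600,3),np.uint8)])[:])
cv2.imwrite("pics/c3.png",np.hstack([crop(T,250,150,80,100,5),crop(S,190,145,80,100,5)]))
```

```text
0.012833027278391189
top [719.7 -70.4 240.8 278.7   3.5] [719.7 -71.5 240.8 276.5   3.5]
 knuckle pts 10 [ 0.5805 -0.0741  0.0903] [[-125.4, -39.1], [-124.1, 31.2]]
 hinge [312.0, 185.4] 0.77 [[ 0.5847 -0.0883  0.085 ]]
side [718.9 -63.  240.2 280.6   3.1] [717.9 -62.7 236.3 282.6   4.2]
 knuckle pts 13 [ 0.5794 -0.071   0.0895] [[-125.9, -35.8], [-125.2, 39.4]]
 hinge [243.0, 188.1] 0.75 [[ 0.5952 -0.0776  0.085 ]]
 hinge [295.6, 319.4] 0.35 [[0.4341 0.3718 0.085 ]]
```

View pics/c3.png

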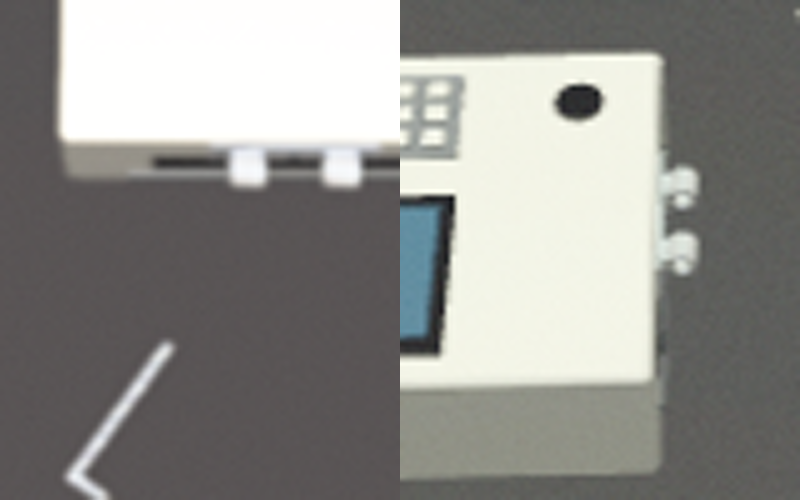

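Top crop: the fixed knuckles are at about px (299.6,183.6) and (318.2,183.6). Side: about (326.5-190…) → px (246,182) and (246.5,195). Both knuckles and the gap show clearly. The hinge is at about (0.5845,-0.075) with yaw 3.4°. Carrying the flap to a staging point 50 mm before it.

```bash
python3 -c "
from h import *
print(cmd([.475,-.081,.0886],3.4))"
```

```text
(array([ 1.574, -0.996,  0.227]), array([ 0.001, -0.   , -0.76 ]))
```

send_rows(translation=[[0.2, -0.12, 0], [0.4, -0.25, 0], [0.6, -0.37, 0], [0.8, -0.5, 0], [0.8, -0.5, 0]], rot=[[0, 0, -0.1], [0, 0, -0.2], [0, 0, -0.3], [0, 0, -0.4], [0, 0, -0.4]], fingers=[-1, -1, -1, -1, -1])

```text
clock: 5.45
tool_pos: [0.4588, -0.17, 0.1101]
eef_rot: [-2.541, -1.844, 0.001]
force: [-0.2, -0.7, -1.3]
opening: 0.0129
```

```bash
python3 -c "
from h import *
print(cmd([.475,-.081,.0886],3.4),get_obs()['opening'])"
```

```text
(array([ 0.896, -0.122,  0.215]), array([-0.002, -0.001, -0.358])) 0.012922258152192475
```

send_rows(translation=[[0.22, -0.03, 0.05], [0.45, -0.06, 0.1], [0.67, -0.09, 0.16], [0.896, -0.122, 0.215], [0.896, -0.122, 0.215]], rot=[[0, 0, -0.09], [0, 0, -0.18], [0, 0, -0.27], [0, 0, -0.358], [0, 0, -0.358]], fingers=[-1, -1, -1, -1, -1])

```text
clock: 6.08
tool_pos: [0.4741, -0.0805, 0.0876]
eef_rot: [-2.152, -2.283, 0.003]
force: [0.3, 0.0, -1.6]
opening: 0.0129
```

Run:
```python
from h import *
T,S=get_image("top"),get_image("side")
o=get_obs();print(o["tool_pos"],o["opening"],cmd([.475,-.081,.0886],3.4))
crop=lambda im,x,y,w,h,k: cv2.resize(im["frame"][y:y+h,x:x+w,::-1],None,fx=k,fy=k,interpolation=cv2.INTER_CUBIC)
for n,im in(("top",T),("side",S)):
    a=np.radians(3.4); x=np.array([np.cos(a),np.sin(a),0]); h=np.array([.5845,-.075,.085]); y=np.array([-np.sin(a),np.cos(a),0])
    print(n,proj(im,[h+28e-3*y,h-28e-3*y,h,h-50e-3*x]).round(1).tolist())
    for t in("flap_bore","hinge_line","flap"):
        for r in spot_point(n,t)[:3]: print(t,np.round(r["point"],1),round(r["conf"],2),world(im,[r["point"]],.085).round(4))
cv2.imwrite("pics/c4.png",np.hstack([crop(T,270,160,80,100,5),crop(S,220,145,80,100,5)]))
```

```text
[ 0.47478106 -0.08175325  0.0883069 ] 0.01303588824159769 (array([ 0.007,  0.003, -0.003]), array([-0.002, -0.001, -0.002]))
top [[298.2, 185.2], [316.9, 185.2], [307.6, 185.2], [307.8, 201.5]]
flap_bore [469.1 206.5] 0.75 [[ 0.5484 -0.5542  0.085 ]]
flap_bore [235.9 160.7] 0.58 [[0.6481 0.1447 0.085 ]]
flap [220.9 176.6] 0.81 [[0.5954 0.1853 0.085 ]]
flap [465.4 188.5] 0.7 [[ 0.6029 -0.5455  0.085 ]]
side [[246.4, 195.4], [246.5, 182.3], [246.5, 188.8], [263.0, 188.4]]
flap_bore [265.  188.5] 0.83 [[ 0.5284 -0.0776  0.085 ]]
flap_bore [260.5 106. ] 0.77 [[ 0.5621 -0.4913  0.085 ]]
flap_bore [212.3 264.1] 0.7 [[0.6567 0.2095 0.085 ]]
hinge_line [245.8 188.8] 0.84 [[ 0.5865 -0.0748  0.085 ]]
hinge_line [239.1 134.6] 0.57 [[ 0.6263 -0.3303  0.085 ]]
flap [227.6 276.9] 0.96 [[0.6122 0.2498 0.085 ]]
flap [244.5 107.6] 0.81 [[ 0.6185 -0.4802  0.085 ]]
flap [283.  190.7] 0.69 [[ 0.4736 -0.0697  0.085 ]]
```

View pics/c4.png

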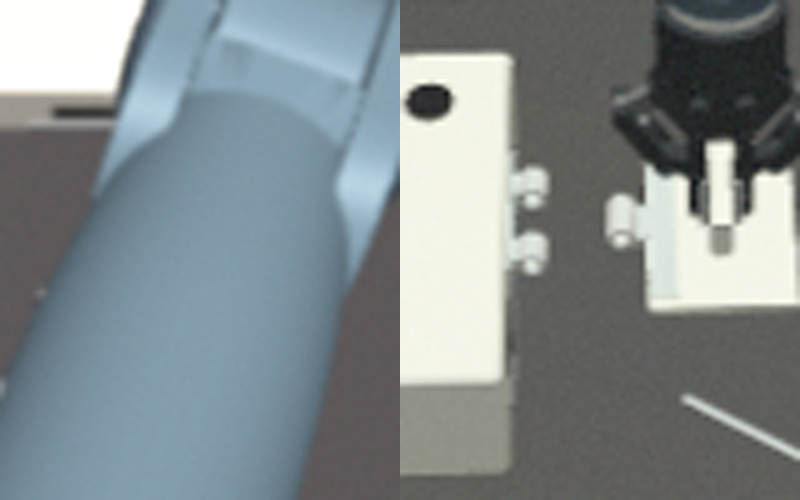

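Side view: the fixed knuckles are at px (246.6,182.6) and (246.6,195.6), the flap knuckle at about (264.4,189). The gap left is about 53 mm, and the flap lines up with the middle of the gap. I'll check plate height, tilt and yaw from the side depth before closing in.

```bash
cat >> h.py <<'E'
def plate(S,hx=.5845,hy=-.075,yaw=3.4):
    C=cloud(S); f=S["frame"].astype(int); t=get_obs()["tool_pos"]
    a=np.radians(yaw); M=np.array([[np.cos(a),-np.sin(a)],[np.sin(a),np.cos(a)]])
    q=(C[...,:2]-t[:2])@M
    w=(f.min(2)>130)&(f.max(2)-f.min(2)<45)&(S["z_map"]>0)
    m=w&(abs(q[...,0])<.06)&(abs(q[...,1])<.09)&(abs(C[...,2]-.084)<.025)
    p=C[m&(abs(q[...,0])>.02)&(abs(C[...,2]-.084)<.008)]
    c,*_=np.linalg.lstsq(np.c_[p[:,:2]-t[:2],np.ones(len(p))],p[:,2],rcond=None)
    b=C[w&(abs(q[...,0]-.0)>.0)&(C[...,0]>.64)&(C[...,0]<.8)&(abs(C[...,1]+.07)<.12)&(abs(C[...,2]-.1)<.008)]
    cb,*_=np.linalg.lstsq(np.c_[b[:,:2]-t[:2],np.ones(len(b))],b[:,2],rcond=None)
    print("plate n",len(p),"slopes deg",np.degrees(c[:2]).round(2),"top z@tcp",c[2].round(4),"| analyser slopes",np.degrees(cb[:2]).round(2),"z",np.median(b[:,2]).round(4))
    return m
E
python3 - <<'E'
from h import *
S=get_image("side"); m=plate(S)
# edges: plate back/front edge cols vs row in world at plate-top height
t=get_obs()["tool_pos"]
c=max(cv2.findContours(m.astype(np.uint8),0,1)[0],key=cv2.contourArea)[:,0]
w=S["frame"].astype(int).min(2)
def edge(rows,c0,c1,z,sgn):
    pts=[]
    for r in rows:
        g=np.diff(cv2.GaussianBlur(S["frame"],(0,0),.7).astype(float).mean(2)[r,c0:c1])*sgn; k=np.argmax(g)
        if 0<k<len(g)-1: d=(g[k-1]-g[k+1])/(2*(g[k-1]-2*g[k]+g[k+1])); pts.append((c0+k+.5+d,r))
    P=world(S,pts,z); s=np.polyfit(P[:,1],P[:,0],1); res=P[:,0]-np.polyval(s,P[:,1]); ok=abs(res)<.003
    s=np.polyfit(P[ok,1],P[ok,0],1); print(ok.sum(),"yaw",-np.degrees(np.arctan(s[0])).round(2),"x at y=-.075",np.polyval(s,-.075).round(4))
edge(range(160,218),312,330,.1,1) if 0 else None
edge(list(range(160,172))+list(range(200,218)),312-75,327-75+5,.1,-1)   # analyser front top edge ~col 241
edge(list(range(180,184))+list(range(195,205)),266,275,.084,1)   # plate hinge-side edge ~col 269.5
edge(range(180,205),292,306,.084,-1)   # plate far edge
E
```

```text
plate n 467 slopes deg [0.45 0.23] top z@tcp 0.0846 | analyser slopes [ 0.89 -0.14] z 0.1004
30 yaw 3.16 x at y=-.075 0.6006
14 yaw 2.5 x at y=-.075 0.5177
25 yaw 3.04 x at y=-.075 0.4267
```

Level to within 0.5°, plate top 0.084 as wanted, yaws match to under 0.5°. Remaining travel is 53 mm along tool +y. I'll advance 40 mm gently, then recheck.

send_rows(translation=[[0, 0.1, 0], [0, 0.22, 0], [0, 0.34, 0], [0, 0.4, 0], [0, 0.4, 0]], rot=[[0, 0, 0], [0, 0, 0], [0, 0, 0], [0, 0, 0], [0, 0, 0]], fingers=[-1, -1, -1, -1, -1])

```text
clock: 7.15
tool_pos: [0.5156, -0.0791, 0.0886]
eef_rot: [-2.154, -2.284, 0.0]
force: [0.9, 0.2, -1.5]
opening: 0.0128
```

```bash
cat >> h.py <<'E'
def edge(S,rows,c0,c1,z,sgn):
    """yaw and x (at y=-.075) of a front/back edge at height z, from the side picture"""
    G=cv2.GaussianBlur(S["frame"],(0,0),.7).astype(float).mean(2); pts=[]
    for r in rows:
        g=np.diff(G[r,c0:c1])*sgn; k=np.argmax(g)
        if 0<k<len(g)-1: pts.append((c0+k+.5+(g[k-1]-g[k+1])/(2*(g[k-1]-2*g[k]+g[k+1])),r))
    P=world(S,pts,z); s=np.polyfit(P[:,1],P[:,0],1); ok=abs(P[:,0]-np.polyval(s,P[:,1]))<.003
    s=np.polyfit(P[ok,1],P[ok,0],1); print(ok.sum(),"yaw",-np.degrees(np.arctan(s[0])).round(2),"x",np.polyval(s,-.075).round(4))
def check(name,d):
    S=get_image("side"); o=get_obs(); print(o["tool_pos"].round(4),o["opening"],o["force"].round(2)); plate(S)
    edge(S,list(range(160,172))+list(range(200,218)),237,257,.1,-1)
    edge(S,list(range(196,204)),266-d,275-d,.084,1); edge(S,range(180,204),292-d,306-d,.084,-1)
    cv2.imwrite("pics/"+name,cv2.resize(S["frame"][165:215,225:285,::-1],None,fx=10,fy=10,interpolation=cv2.INTER_CUBIC))
E
python3 -c "
from h import *
check('c5.png',13)"
```

```text
[ 0.515  -0.0791  0.0885] 0.012890117957294039 [-1.44  0.05 -2.62]
plate n 479 slopes deg [0.26 0.08] top z@tcp 0.0843 | analyser slopes [ 0.88 -0.13] z 0.1004
30 yaw 3.18 x 0.6006
8 yaw 3.79 x 0.5592
24 yaw 3.1 x 0.4674
```

View pics/c5.png

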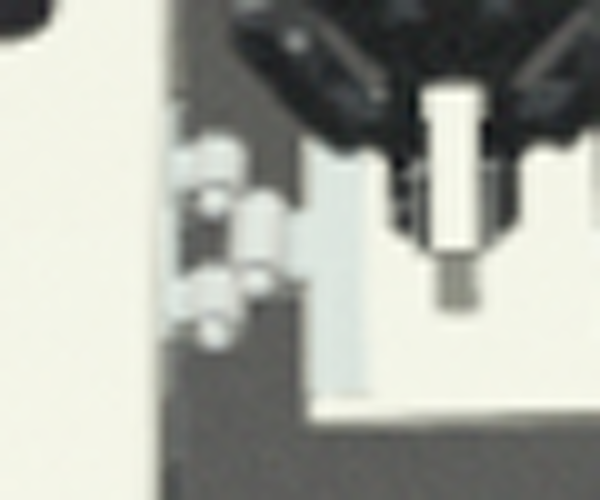

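Side crop (×10): fixed bore faces at (214,200) and (214,330), flap bore face at (257,279). About 12.5 mm is left, and y is within about 1 mm. The flap knuckle is entering the gap clear of both. Final slow advance.

send_rows(translation=[[-0.005, 0.03, 0], [-0.005, 0.06, 0], [-0.005, 0.09, 0], [-0.005, 0.12, 0], [-0.005, 0.125, 0]], rot=[[0, 0, 0], [0, 0, 0], [0, 0, 0], [0, 0, 0], [0, 0, 0]], fingers=[-1, -1, -1, -1, -1])

```text
clock: 7.82
tool_pos: [0.5278, -0.0789, 0.0885]
eef_rot: [-2.154, -2.284, 0.001]
force: [0.1, 0.2, -2.3]
opening: 0.0127
```

```bash
python3 -c "
from h import *
check('c6.png',17)"
```

```text
[ 0.5277 -0.0789  0.0885] 0.013090513549918198 [-0.2  -0.09 -1.98]
plate n 493 slopes deg [ 0.6 -0.2] top z@tcp 0.0847 | analyser slopes [ 0.75 -0.15] z 0.1007
30 yaw 3.1 x 0.6004
8 yaw 1.99 x 0.5702
24 yaw 3.05 x 0.4796
```

View pics/c6.png

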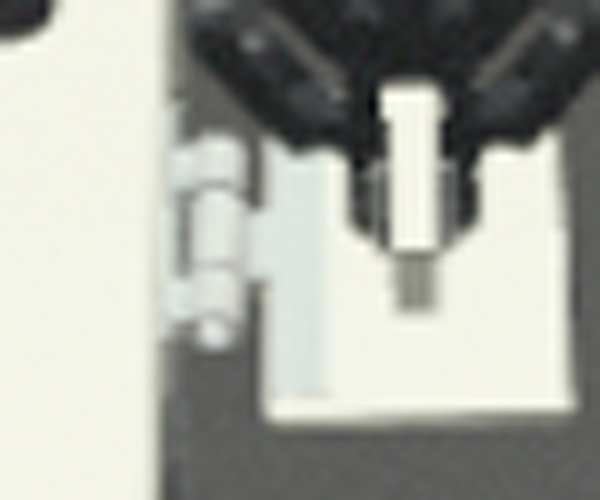

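Side crop: the three barrels are in one line. The flap barrel spans columns 192-245, same as the fixed ones, and x by edges is about 0.5 mm short. A quick profile along the barrels will check the gaps at each end.

Run:
```python
from h import *
S=np.mean([get_image("side")["frame"].astype(float).mean(2) for _ in range(6)],0)
print(*[f"{r}:{S[r,245:249].mean():.0f}" for r in range(177,202)])
im=get_image("side"); a=np.radians(3.2); y=np.array([-np.sin(a),np.cos(a),0]); h=np.array([.5854,-.075,.094])
k=[-38,-18,-15,15,18,38]; print(dict(zip(k,proj(im,[h+d*1e-3*y for d in k]).round(1)[:,1].tolist())))
o=get_obs(); print(o["clock"],o["tool_pos"],o["force"])
```

```text
177:99 178:148 179:212 180:218 181:217 182:213 183:176 184:206 185:221 186:221 187:221 188:220 189:220 190:217 191:198 192:214 193:218 194:217 195:213 196:189 197:187 198:191 199:155 200:97 201:94
{-38: 177.9, -18: 182.5, -15: 183.2, 15: 190.2, 18: 190.9, 38: 195.7}
8.225 [ 0.5273913  -0.07884     0.08852092] [-0.13125189 -0.4349323  -2.18921647]
```

Both end gaps show as dips at rows 183 and 191. The upper one is deeper, so the flap is about 1 mm too far to +y. Small trim: -1 mm y, +0.4 mm x, then hold.

send_rows(translation=[[-0.005, 0.004, 0], [-0.01, 0.006, 0], [-0.01, 0.006, 0], [-0.01, 0.006, 0], [-0.01, 0.006, 0]], rot=[[0, 0, 0], [0, 0, 0], [0, 0, 0], [0, 0, 0], [0, 0, 0]], fingers=[-1, -1, -1, -1, -1])

```text
clock: 8.85
tool_pos: [0.528, -0.0798, 0.0885]
eef_rot: [-2.154, -2.284, 0.001]
force: [-0.2, 0.4, -2.1]
opening: 0.0129
```

Run:
```python
from h import *
S=np.mean([get_image("side")["frame"].astype(float).mean(2) for _ in range(6)],0)
print(*[f"{r}:{S[r,245:249].mean():.0f}" for r in range(181,194)])
check("c7.png",17)
```

```text
181:218 182:213 183:176 184:210 185:221 186:221 187:221 188:220 189:219 190:216 191:182 192:214 193:218
[ 0.528  -0.0798  0.0885] 0.012726284707659758 [ 0.17 -0.07 -1.33]
plate n 488 slopes deg [0.79 0.56] top z@tcp 0.0842 | analyser slopes [ 0.78 -0.11] z 0.1005
30 yaw 3.1 x 0.6005
8 yaw 2.61 x 0.5708
24 yaw 3.2 x 0.4798
```

Gaps are now equal (dips of 176 and 182). Fore-and-aft: bore 0.5853 against hinge 0.5855. Height and level are good, and there is no contact force. Handing in.

```bash
python3 -c "
from rig import *
print(close_job()); print(get_obs()['tool_pos'])"
```

```text
the job is handed in; nothing more can be done
None
the job is handed in; nothing more can be done
```

I picked up the white single-knuckle flap by its finger bar and brought it slowly to the analyser's front. I handed in with the gripper still holding it, its knuckle in line between the two fixed ones. The job was handed in at about 9.3 s of the 45 s; no verdict was reported.

| Last check | Result |
|---|---|
| Fore-and-aft | bore at x 0.5853 m, fixed axis at 0.5855 m |
| Height | plate top about 0.084 m, as wanted |
| Level | within about 1° |
| Yaw | front edge of analyser 3.1°, flap's back edge 3.2°; the short hinge-side edge read 2.6° but is noisy |
| Sideways | end gaps look equal, after a 1 mm trim to even them out |
| Forces | no contact seen at the wrist; grip opening steady at about 13 mm |

- **Camera disagreement:** the two cameras differed by up to 8 mm on the analyser's y position. I aligned the knuckles against each other in the side picture instead.
- **Single view:** the arm hid the fit from the top camera, so the final position rests on the side camera alone. That view cannot fully separate sideways from height errors. The height was cross-checked by depth and by the tool height at the grasp.
- **Other items:** I kept the path clear of them and felt no contact. I did not measure their positions again at the end.

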